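# Stroke the turntable's winged nut home

## Task

The winged nut in the middle of the spice turntable has worked loose. Screw it down clockwise (seen from above) until it is fully home against its stop, by pushing its wings round with a fingertip, stroke after stroke; do not grip the nut, and do not force it once it comes up firm. Leave the tub, shaker, jar and ladle where they are, standing or lying as they were.

Things in the scene. Friction and masses are not known exactly. Their poses are not given: they have to be found in the camera images.
- turntable: green round plastic turntable, fixed; its tray does not rotate. Origin: centre of its underside, on the ledge; z up, the nut turns about this z axis. Tray 320 mm across, its top 24 mm above the ledge, rim to 30 mm. Handle on its -x side; tub, shaker and jar stand behind that, about x = -90 mm, in any order. Its +x side is empty. Place and yaw vary
- nut_seat (a point): centre of the nut's seat on the turntable's axis, 30 mm above the ledge: the underside of the nut when it is home
- nut (a joint): turn of the orange nut in rad: 0 = home against a rigid stop, positive = unscrewed (counter-clockwise from above); clockwise lowers it. Starts at 4.5 to 8.5; rises 1 mm per rad. Light friction (about 1 N at a wing); stays where left. Hub 24 mm across; a fixed 12 mm spindle through it ends 68 mm above the ledge
- wing_tip (a point): outer end of one of the three wings, half-way up, 40 mm from the axis. Wings 120 degrees apart, 7 mm thick, 25 mm high; at home 33 to 58 mm above the ledge (plus the rise when unscrewed). At joint value v this wing points at angle v from the turntable's +x axis (counter-clockwise from above), the others at v + 120 and v + 240 degrees
- spice_tub: loose red plastic tub, 58 mm across, 58 mm tall, standing on the tray; origin at the centre of its underside; not to be moved
- salt_shaker: loose blue salt shaker with a metal top, 40 mm across, 62 mm tall, standing on the tray; origin at the centre of its underside; not to be moved
- glass_jar: loose squat glass jar with a metal lid, 62 mm across, 54 mm tall, standing on the tray; origin at the centre of its underside; not to be moved
- ladle: loose steel ladle lying on the ledge to the +y side of the turntable; origin under its bowl (76 mm across, 26 mm high), the handle reaches 250 mm along its -x and is at most 40 mm high; not to be moved
- handle_edge (a point): middle of the top inner edge of the fixed green carrying handle, 84 mm above the ledge, at x = -23 mm of the turntable. An upright wall 110 mm wide (along y), face at x = -47 mm, carries a flange 90 mm wide from x = -53 to -23 mm, 76 to 84 mm above the ledge. It overhangs the wings on that side, so a finger cannot go all the way round the nut

How it is judged:
At the end, for the whole second after the job is handed in: The nut is screwed home (within 0.15 rad of its stop) and still; tub, shaker and jar stand upright within 20 mm of where they began, the ladle within 30 mm (value of joint nut below 0.15 rad and velocity of joint nut between -0.05 and 0.05 rad/s and distance of each of spice_tub, salt_shaker, glass_jar from where it was at the start of the episode below 0.02 m and distance of ladle from where it was at the start of the episode below 0.03 m and angle between each of spice_tub, salt_shaker, glass_jar's own z axis and vertical below 0.2 rad); the robot touches nothing.
It fails at once if the nut is gripped or forced (more than 30 N between the fingers and the nut) (contact force between the fingers and nut above 30 N).
It fails at once if the tub, shaker or jar is shifted by more than 20 mm, lifted or tipped (distance of any of spice_tub, salt_shaker, glass_jar from where it was at the start of the episode above 0.02 m or angle between any of spice_tub, salt_shaker, glass_jar's own z axis and vertical above 0.4 rad).
It fails at once if the ladle is shifted by more than 30 mm or lifted (distance of ladle from where it was at the start of the episode above 0.03 m).
It also fails if it takes over 72 s, if anything falls off the work surface, if the arm or the gripper's body presses on something with over 40 N, if the wrist force passes 120 N, or if a joint passes its speed limit or range.

## Robot

A 6-joint arm with a two-finger parallel gripper is mounted at the origin on the work surface. World frame = base frame: x ahead of the robot, y to its left, z up, the work surface at z = 0. Lengths are in m, angles in rad, forces in N, time in s.
With the tool pointing down it reaches from about 0.35 to 0.775 m from the base axis. Payload 7.3 kg.
Tool frame: the origin (TCP) lies between the finger pads; the fingertips stand robot.tcp_to_tips ahead of it and the grasp point (between the pads) lies 2 mm behind it (robot.tcp_to_tips is the distance from the TCP to the fingertips, in m); y points along the fingers, x is the direction in which the jaws open and shut, and the axes are right-handed (so a half turn about y gives the same grasp; the last joint's range is limited). The gripper opens to 92 mm and grips with 3 to 60 N. Pads are 19 mm wide; open, the fingers measure 130 mm over their backs; the gripper's body (75 mm by 190 mm) begins 47 mm behind the grasp point.
Start: joints at [1.033, 0.342, 1.524, -0, 1.275, -0.146], TCP at [0.2, 0.485, 0.244] pointing down, gripper open.
Joint ranges: [-2.53, 2.53], [-0.77, 2.02], [0.04, 2.7], [-1, 4.14], [0.28, 2.66], [-3.11, 3.11]. Speed limits (rad/s): [2.57, 2.57, 3.14, 3.14, 3.14, 3.14].

## Interface

Orientations are given as [roll, pitch, yaw] about the fixed x, y, z axes, in that order (R = Rz(yaw) Ry(pitch) Rx(roll)).
In Python, from cell import status, read_camera, get_calibration, robot gives the robot as it stands.
- The arm moves only by the shell command python3 -m creep 'ROWS' [FORCE]. ROWS is JSON, a list of rows, each an object of numbers: "dx", "dy", "dz": the shift along the tool's x, y, z in m; "rx", "ry", "rz": the turn, a rotation vector about the tool's x, y, z in rad; "gripper": the opening, from 0 (shut) to 1 (fully open). A call has 1 to 20 rows; each row is the pose to reach, as a shift and turn from the pose commanded when the call began, along the tool's axes at that moment; what a row does not reach only later rows make up. A row lasts 1/8 s, in which the tool goes at most 62.5 mm and 10.7 degrees, less where a joint would pass 70% of its speed; a pose out of reach is approached as far as the arm can. A call with a gripper value outside its range is refused whole. The fingers move at their own pace and stop on an object; FORCE is the grip in N (left out, the last holds). Time passes only in rows, so rows that repeat a pose let the fingers close. It gives the time, the measured TCP pose, the force and the opening at its end, in the units of the state.
- status.observe(): the state, without advancing time (a new reading comes with each control period).
- read_camera(name): name is "scene" or "top"; returns (picture, depth): 420x560x3 uint8, red, green, blue; 420x560 float32, m along the optical axis (not along the pixel's ray), 0 where there is no reading.
- get_calibration(name): a dict with "fx", "fy", "cx", "cy" (pixels), "xyz" and "rotation" of the camera in the world. Camera axes: x right, y down, z forward; pixel columns grow to the right and rows downward; lengths in m; the calibration is good to about 2 mm. A picture is of the moment at which its call begins. get_calibration takes no time and is no camera call.
- robot.hand_in(): hands the job in, once; it reports no verdict.
The state is a dict: "time": time; "qpos": joint angles; "qvel": joint speeds; "joint_efforts": joint torques, N m; "tool_pos": TCP position; "tool_rot": TCP orientation; "contact_force": force on the tool from outside, world axes, zero at the start; "torque": the same for the moment, N m; "opening": finger opening in m.
Only numpy, scipy, OpenCV 4.12 (cv2) and the standard library are available. Lean on these libraries where they do the work, as an engineer would, in place of code of your own. Each camera call takes 0.05 s, during which the arm holds its last target.

## Working session

There is one attempt and no reset: what is moved stays moved. The work goes in short steps, Python scripts to look and compute and a shell command to move; the robot and the scene stay as the last step left them, time stands still between calls to the robot, and variables do not carry over. Pictures are saved under pics/ and viewed, and the job is handed in when it is done.

```bash
mkdir -p pics; ls; python3 - <<'E'
from cell import status, read_camera, get_calibration, robot
import cv2,numpy as np
s=status.observe(); print(s); print(robot.tcp_to_tips)
for n in("scene","top"):
    p,d=read_camera(n); cv2.imwrite(f"pics/{n}0.png",p[:,:,::-1]); np.savez(f"{n}0.npz",p=p,d=d); print(n,get_calibration(n))
E
```

```text
pics
{'time': 0.0, 'qpos': array([ 1.03302248e+00,  3.42718920e-01,  1.52501177e+00,  2.41174798e-05,
        1.27541348e+00, -1.46017901e-01]), 'qvel': array([-0.00102519, -0.00107658,  0.00018121,  0.0023595 , -0.00035251,
       -0.00098723]), 'joint_efforts': array([-1.45113434e-03, -4.31243384e+01, -2.44214219e+01,  7.14876596e-02,
        5.58739551e-02, -1.36021331e-04]), 'tool_pos': array([0.20023476, 0.48490141, 0.24304876]), 'tool_rot': array([-1.57054777e+00,  1.53164957e-03,  1.17903353e+00]), 'contact_force': array([-0.75746574, -0.84689369,  0.046393  ]), 'torque': array([ 0.03952686, -0.02367735,  0.01402816]), 'opening': 0.0918267027248124}
0.017
scene {'fx': 518.3514045490857, 'fy': 518.3514045490857, 'cx': 283.73877316277213, 'cy': 209.4061977674995, 'xyz': array([1.24317504, 0.43351981, 0.57551774]), 'rotation': array([-2.14821044,  0.02308997,  1.91224991])}
top {'fx': 538.5734282092968, 'fy': 538.5734282092968, 'cx': 288.93552257914257, 'cy': 212.85359178557476, 'xyz': array([0.4449205 , 0.1527265 , 1.13361709]), 'rotation': array([-3.06529396, -0.0082614 , -1.55295343])}
```

View pics/scene0.png

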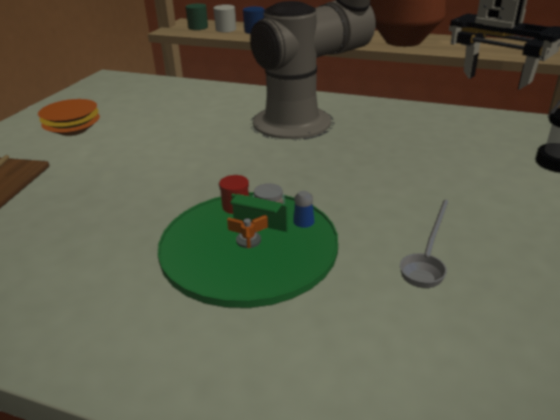

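View pics/top0.png

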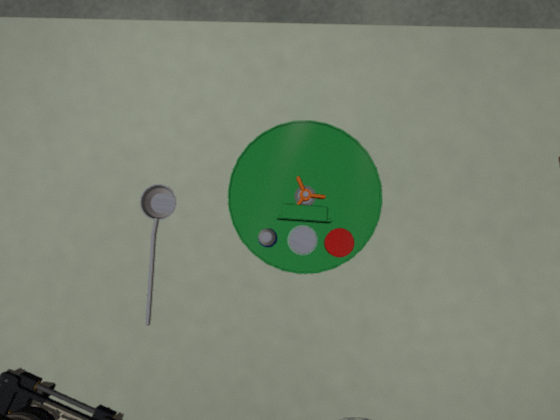

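```bash
cat > h.py <<'E'
import numpy as np,cv2
from cell import get_calibration
from scipy.spatial.transform import Rotation as R
def ray(n,uv):
    c=get_calibration(n); uv=np.atleast_2d(uv).astype(float)
    d=np.c_[(uv[:,0]-c['cx'])/c['fx'],(uv[:,1]-c['cy'])/c['fy'],np.ones(len(uv))]
    return np.array(c['xyz']),d@R.from_euler('xyz',c['rotation']).as_matrix().T
def onplane(n,uv,z):
    o,d=ray(n,uv); return o+d*((z-o[2])/d[:,2])[:,None]
def bydepth(n,uv,dep):
    o,d=ray(n,uv); return o+d*np.asarray(dep).reshape(-1,1)
def mask(p,kind):
    h=cv2.cvtColor(p,cv2.COLOR_RGB2HSV); H,S,V=cv2.split(h)
    if kind=='green': return ((H>50)&(H<80)&(S>150)&(V>40)).astype(np.uint8)
    if kind=='orange': return ((H>=4)&(H<16)&(S>120)&(V>100)).astype(np.uint8)
E
python3 - <<'E'
from h import *
for n in('top','scene'):
    f=np.load(n+'0.npz');p,d=f['p'],f['d']
    g=mask(p,'green'); cs,_=cv2.findContours(g,0,1); c=max(cs,key=cv2.contourArea)
    hull=cv2.convexHull(c)[:,0]
    P=onplane(n,hull,0.030 if n=='top' else .03)
    (cx,cy),r=cv2.minEnclosingCircle(P[:,:2].astype(np.float32)); 
    A=np.c_[2*P[:,:2],np.ones(len(P))]; s=np.linalg.lstsq(A,(P[:,:2]**2).sum(1),rcond=None)[0]
    print(n,'centre',s[:2],'r',np.sqrt(s[2]+s[0]**2+s[1]**2),cx,cy,r)
    if n=='top':
        ys,xs=np.nonzero(g); pts=bydepth(n,np.c_[xs,ys],d[ys,xs]); print('green z pct',np.percentile(pts[:,2],[1,10,50,90,97,99]))
        hs=(pts[:,2]>.06)&(np.abs(pts[:,:2]-s[:2]).max(1)<.1); hp=pts[hs]; print('handle',hs.sum(),hp.mean(0),hp.min(0),hp.max(0)); print(cv2.minAreaRect(hp[:,:2].astype(np.float32)))
        ys,xs=np.mgrid[60:90:5,200:400:20]; q=bydepth(n,np.c_[xs.ravel(),ys.ravel()],d[ys,xs].ravel()); print('table z',np.median(q[:,2]))
    o=mask(p,'orange'); ys,xs=np.nonzero(o); 
    pts=bydepth(n,np.c_[xs,ys],d[ys,xs]); k=np.linalg.norm(pts[:,:2]-s[:2],axis=1)<.06; pts=pts[k]
    print('orange',k.sum(),'z',np.percentile(pts[:,2],[2,50,90,98]))
    if n=='top':
        Z=np.percentile(pts[:,2],90); 
        v=pts[:,:2]-s[:2]; r=np.hypot(*v.T); a=np.degrees(np.arctan2(v[:,1],v[:,0])); kk=r>.018
        print('ang hist',np.histogram(a[kk],np.arange(-180,181,10))[0]); print(r.max())
    x0,y0=(hull.min(0)-5);x1,y1=hull.max(0)+5
    im=cv2.resize(p[130:260,220:390] if n=='top' else p[150:310,150:350],None,fx=4,fy=4,interpolation=2); cv2.imwrite(f'pics/{n}z.png',np.clip(im[:,:,::-1].astype(float)*1.6,0,255))
E
```

```text
top centre [0.56495608 0.11332292] r 0.15726015179129668 0.5652053356170654 0.11343219131231308 0.15792879462242126
green z pct [0.01873954 0.02093195 0.02377033 0.02779207 0.08335711 0.08589101]
handle 748 [0.52645807 0.11655391 0.08255913] [0.50094938 0.0625068  0.06009725] [0.5451003  0.17073806 0.090122  ]
((0.5216726660728455, 0.11631767451763153), (0.10859379917383194, 0.043387655168771744), 86.88999938964844)
table z -0.0010910104044570268
orange 180 z [0.04773449 0.060259   0.06377846 0.06646149]
ang hist [ 0  0  0  0  0  0  0  2 23  2  0  0  0  0  0  0  0  0  0  2 24  6  0  0
  0  0  0  0  0  0  0  5  5  0  0  0]
0.038757923432505455
scene centre [0.57300631 0.11654547] r 0.15518019646337203 0.5771008729934692 0.11473087221384048 0.1596534550189972
orange 232 z [0.04503456 0.05993253 0.06411402 0.0649413 ][ WARN:0@0.586] global loadsave.cpp:1063 imwrite_ Unsupported depth image for selected encoder is fallbacked to CV_8U.
```

View pics/topz.png

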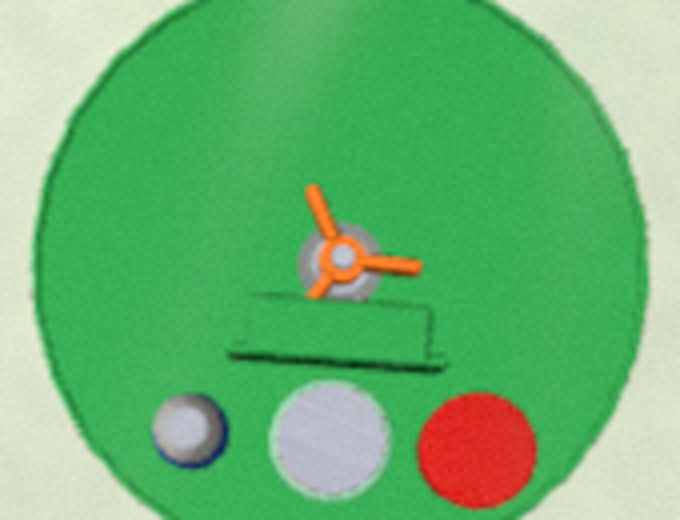

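View pics/scenez.png

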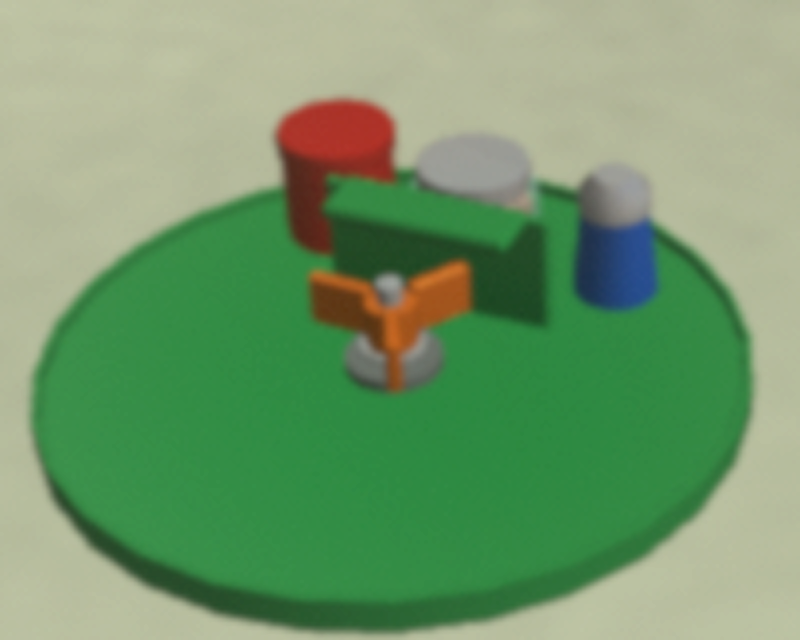

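```bash
cat >> h.py <<'E'
def tri(uv1,uv2):
    o1,d1=ray('top',uv1);o2,d2=ray('scene',uv2);d1=d1[0];d2=d2[0]
    s=np.linalg.lstsq(np.c_[d1,-d2],o2-o1,rcond=None)[0]
    a=o1+d1*s[0];b=o2+d2*s[1]; return (a+b)/2,np.linalg.norm(a-b)
def wings(p,C,z):
    o=mask(p,'orange');ys,xs=np.nonzero(o);P=onplane('top',np.c_[xs,ys],z)
    v=P[:,:2]-C;r=np.hypot(*v.T);a=np.degrees(np.arctan2(v[:,1],v[:,0]))
    out=[]
    k=(r>.018)&(r<.05); a3=(a[k]*3)
    m=np.degrees(np.angle(np.exp(1j*np.radians(a3)).mean()))/3
    for j in range(3):
        t=m+120*j; dd=(a-t+180)%360-180; kk=k&(abs(dd)<25)
        out.append((round((t+180)%360-180,1),int(kk.sum()),round(float(t+np.median(dd[kk])),1) if kk.sum() else None,round(float(r[kk].max()),4) if kk.sum() else None))
    return out
E
python3 - <<'E'
from h import *
top=np.load('top0.npz');sc=np.load('scene0.npz')
ut=np.array([343,257])/4+[220,130]-.4; us=np.array([390,280])/4+[150,150]-.4
print('spindle top', onplane('top',ut,.068), onplane('scene',us,.068), tri(ut,us))
# wing tips top corners, scene zoom
for name,s in (('cam-left',(311,275)),('right',(470,263))): print(name,onplane('scene',np.array(s)/4+150-.4,.063))
for n,s in(('up',(312,187)),('rt',(421,267))): print(n,onplane('top',np.array(s)/4+[220,130]-.4,.063))
print(tri(np.array([312,187])/4+[220,130]-.4,np.array([400,316])/4+150-.4), tri(np.array([421,267])/4+[220,130]-.4,np.array([311,275])/4+150-.4))
for C in([.565,.1133],[.567,.1125]): print(wings(top['p'],np.array(C),.062))
# handle front top edge
f=top;g=mask(f['p'],'green');ys,xs=np.nonzero(g);pts=bydepth('top',np.c_[xs,ys],f['d'][ys,xs])
k=(pts[:,2]>.078)&(np.abs(pts[:,0]-.53)<.06);hp=onplane('top',np.c_[xs,ys][k],.084)
print(cv2.minAreaRect((hp[:,:2]*1000).astype(np.float32)),cv2.boxPoints(cv2.minAreaRect((hp[:,:2]*1000).astype(np.float32))))
E
```

```text
spindle top [[0.56506152 0.11338918 0.068     ]] [[0.56288673 0.11139028 0.068     ]] (array([0.56506407, 0.11298215, 0.06972933]), np.float64(0.001018198358763694))
cam-left [[0.56318088 0.07317331 0.063     ]]
right [[0.5328969  0.13705384 0.063     ]]
up [[0.60060399 0.12928783 0.063     ]]
rt [[0.5613308  0.07413135 0.063     ]]
(array([0.59825122, 0.13046242, 0.076671  ]), np.float64(0.0018911559695812873)) (array([0.5617616 , 0.07332458, 0.06208384]), np.float64(0.0016106448871061345))
[(np.float64(24.8), 32, 26.1, 0.0384), (np.float64(144.8), 10, 139.9, 0.0242), (np.float64(-95.2), 29, 264.9, 0.0379)]
[(np.float64(24.8), 31, 29.2, 0.037), (np.float64(144.8), 14, 143.3, 0.0263), (np.float64(-95.2), 29, 260.8, 0.0374)]
((527.9013061523438, 116.27731323242188), (107.88499450683594, 30.049036026000977), 86.96392822265625) [[510.04083  63.2063 ]
 [540.04767  61.61476]
 [545.7618  169.34833]
 [515.75494 170.93987]]
```

```bash
cat >> h.py <<'E'
C0=np.array([.565,.113])
def pose(a,g=0,r=.036,z=.062):  # world deg
    t=np.radians(a); return np.r_[C0+r*np.array([np.cos(t),np.sin(t)])+(.013+g)*np.array([-np.sin(t),np.cos(t)]),z],a
def delta(cur,yaw,tp,ty):
    y=np.radians(yaw); d=np.array(tp)-cur
    return [round(float(x),4) for x in (np.cos(y)*d[0]+np.sin(y)*d[1],-d[2],-np.sin(y)*d[0]+np.cos(y)*d[1],-np.radians(ty-yaw))]
E
python3 - <<'E'
from h import *
from cell import status
s=status.observe();print(delta(s['tool_pos'],np.degrees(s['tool_rot'][2]),*pose(27,.010,z=.15)))
E
```

```text
[-0.1622, 0.0931, -0.4851, 0.7078]
```

```bash
R='{"dx":-0.162,"dy":0.093,"dz":-0.485,"ry":0.708,"gripper":0}'; python3 -m creep '[{"dx":-0.162,"dy":0.093,"dz":-0.485,"ry":0.708,"gripper":0},{"dx":-0.162,"dy":0.093,"dz":-0.485,"ry":0.708,"gripper":0},{"dx":-0.162,"dy":0.093,"dz":-0.485,"ry":0.708,"gripper":0},{"dx":-0.162,"dy":0.093,"dz":-0.485,"ry":0.708,"gripper":0},{"dx":-0.162,"dy":0.093,"dz":-0.485,"ry":0.708,"gripper":0},{"dx":-0.162,"dy":0.093,"dz":-0.485,"ry":0.708,"gripper":0},{"dx":-0.162,"dy":0.093,"dz":-0.485,"ry":0.708,"gripper":0},{"dx":-0.162,"dy":0.093,"dz":-0.485,"ry":0.708,"gripper":0},{"dx":-0.162,"dy":0.093,"dz":-0.485,"ry":0.708,"gripper":0},{"dx":-0.162,"dy":0.093,"dz":-0.485,"ry":0.708,"gripper":0},{"dx":-0.162,"dy":0.093,"dz":-0.485,"ry":0.708,"gripper":0},{"dx":-0.162,"dy":0.093,"dz":-0.485,"ry":0.708,"gripper":0}]'
python3 - <<'E'
from h import *
from cell import status,read_camera
s=status.observe();print(s['tool_pos'],np.degrees(s['tool_rot']));print(delta(s['tool_pos'],np.degrees(s['tool_rot'][2]),*pose(27,.010)))
p,d=read_camera('scene');cv2.imwrite('pics/s1.png',cv2.resize(p[60:330,100:460],None,fx=2,fy=2)[:,:,::-1])
E
```

```text
[0.20026183 0.48493293 0.24310571] [-8.99874608e+01  7.95044517e-02  6.75513136e+01]
[-0.1622, 0.1811, -0.4851, 0.7078]invalid input at $[0]: expected keys dx, dy, dz, rx, ry, rz, gripper
```

View pics/s1.png

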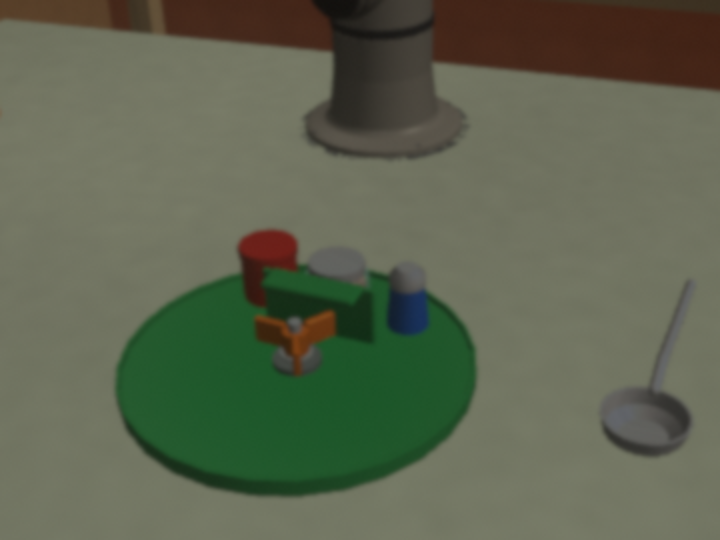

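The move was refused because every row needs all seven keys; nothing moved (the picture shows the scene unchanged). I'll retype it.

```bash
python3 -m creep '[{"dx":-0.162,"dy":0.093,"dz":-0.485,"rx":0,"ry":0.708,"rz":0,"gripper":0},{"dx":-0.162,"dy":0.093,"dz":-0.485,"rx":0,"ry":0.708,"rz":0,"gripper":0},{"dx":-0.162,"dy":0.093,"dz":-0.485,"rx":0,"ry":0.708,"rz":0,"gripper":0},{"dx":-0.162,"dy":0.093,"dz":-0.485,"rx":0,"ry":0.708,"rz":0,"gripper":0},{"dx":-0.162,"dy":0.093,"dz":-0.485,"rx":0,"ry":0.708,"rz":0,"gripper":0},{"dx":-0.162,"dy":0.093,"dz":-0.485,"rx":0,"ry":0.708,"rz":0,"gripper":0},{"dx":-0.162,"dy":0.093,"dz":-0.485,"rx":0,"ry":0.708,"rz":0,"gripper":0},{"dx":-0.162,"dy":0.093,"dz":-0.485,"rx":0,"ry":0.708,"rz":0,"gripper":0},{"dx":-0.162,"dy":0.093,"dz":-0.485,"rx":0,"ry":0.708,"rz":0,"gripper":0},{"dx":-0.162,"dy":0.093,"dz":-0.485,"rx":0,"ry":0.708,"rz":0,"gripper":0},{"dx":-0.162,"dy":0.093,"dz":-0.485,"rx":0,"ry":0.708,"rz":0,"gripper":0},{"dx":-0.162,"dy":0.093,"dz":-0.485,"rx":0,"ry":0.708,"rz":0,"gripper":0}]'
python3 - <<'E'
from h import *
from cell import status,read_camera
s=status.observe();print(s['tool_pos'],np.degrees(s['tool_rot']),s['contact_force']);print(delta(s['tool_pos'],np.degrees(s['tool_rot'][2]),*pose(27,.010)))
p,d=read_camera('scene');cv2.imwrite('pics/s2.png',cv2.resize(p[60:330,100:460],None,fx=2,fy=2)[:,:,::-1])
E
```

```text
time: 1.65
tool_pos: [0.5859, 0.1518, 0.1513]
tool_rot: [-1.571, -0.0, 0.473]
contact_force: [1.5, -0.2, 0.2]
opening: 0.0005
[0.58592065 0.15184346 0.15134947] [-8.99926962e+01 -2.69267376e-02  2.71098345e+01] [ 1.47222539 -0.22077587  0.23510958]
[-0.0003, 0.0893, -0.0021, 0.0019]
```

View pics/s2.png

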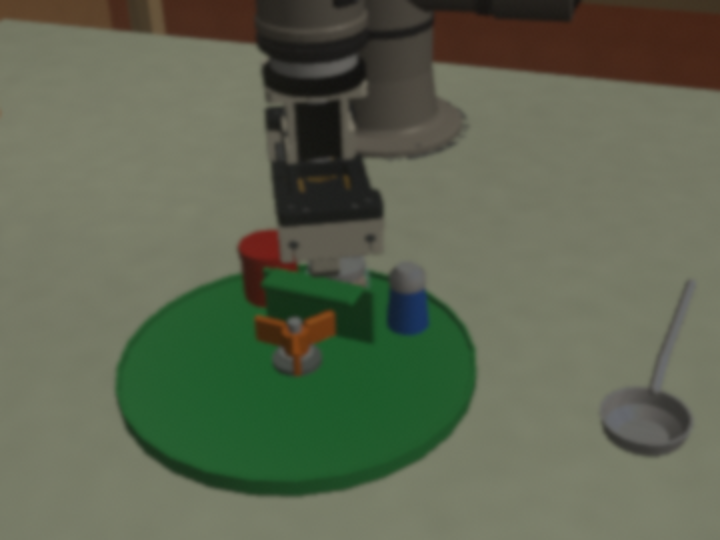

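```bash
python3 - <<'E'
from h import *
from cell import read_camera
for n in('scene','top'):
    c=get_calibration(n);M=R.from_euler('xyz',c['rotation']).as_matrix()
    for P in([.586,.152,.134],[.586,.152,.045],[.565,.113,.068]):
        q=M.T@(np.array(P)-c['xyz']);u=[c['fx']*q[0]/q[2]+c['cx'],c['fy']*q[1]/q[2]+c['cy']];print(n,P,np.round(u,1),'zoom',np.round((np.array(u)-[100,60])*2))
p,d=read_camera('top');cv2.imwrite('pics/t2.png',cv2.resize(p[100:300,160:430],None,fx=2.9,fy=2.9)[:,:,::-1])
E
```

```text
scene [0.586, 0.152, 0.134] [262.1 197.8] zoom [324. 276.]
scene [0.586, 0.152, 0.045] [264.5 242. ] zoom [329. 364.]
scene [0.565, 0.113, 0.068] [247.5 220.4] zoom [295. 321.]
top [0.586, 0.152, 0.134] [286.3 178.4] zoom [373. 237.]
top [0.586, 0.152, 0.045] [286.1 184.5] zoom [372. 249.]
top [0.565, 0.113, 0.068] [305.5 193.9] zoom [411. 268.]
```

View pics/t2.png

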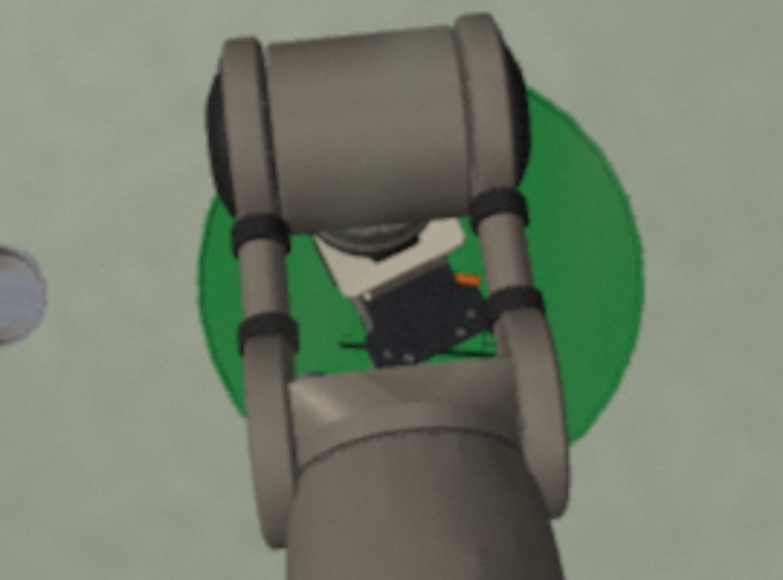

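The fingertips appear at about (325,272) in the zoomed scene view, as projected. The top view is hidden by the arm. Descending beside the wing.

```bash
python3 -m creep '[{"dx":0,"dy":0.04,"dz":0,"rx":0,"ry":0,"rz":0,"gripper":0},{"dx":0,"dy":0.07,"dz":0,"rx":0,"ry":0,"rz":0,"gripper":0},{"dx":0,"dy":0.085,"dz":0,"rx":0,"ry":0,"rz":0,"gripper":0},{"dx":0,"dy":0.089,"dz":0,"rx":0,"ry":0,"rz":0,"gripper":0},{"dx":0,"dy":0.089,"dz":0,"rx":0,"ry":0,"rz":0,"gripper":0}]'
python3 - <<'E'
from h import *
from cell import status,read_camera
s=status.observe();print(s['tool_pos'],np.degrees(s['tool_rot']),s['contact_force'])
c,y=s['tool_pos'],np.degrees(s['tool_rot'][2])
for a in range(27,-104,-6): print(a,delta(c,y,*pose(a,.0,z=c[2])))
p,d=read_camera('scene');cv2.imwrite('pics/s3.png',cv2.resize(p[120:300,140:380],None,fx=3,fy=3)[:,:,::-1])
E
```

```text
time: 2.38
tool_pos: [0.5874, 0.1505, 0.0625]
tool_rot: [-1.571, -0.001, 0.471]
contact_force: [1.0, -0.3, 0.7]
opening: 0.0005
[0.58736976 0.15054438 0.06253612] [-9.00219507e+01 -7.74380064e-02  2.69962278e+01] [ 1.03559499 -0.30727539  0.72749022]
27 [-0.001, -0.0, -0.0103, -0.0001]
21 [0.0002, -0.0, -0.0141, 0.1047]
15 [0.0009, -0.0, -0.0181, 0.2094]
9 [0.0013, -0.0, -0.0221, 0.3141]
3 [0.0012, -0.0, -0.0261, 0.4188]
-3 [0.0007, -0.0, -0.03, 0.5235]
-9 [-0.0002, -0.0, -0.0339, 0.6283]
-15 [-0.0015, -0.0, -0.0377, 0.733]
-21 [-0.0032, -0.0, -0.0414, 0.8377]
-27 [-0.0053, -0.0, -0.0448, 0.9424]
-33 [-0.0077, -0.0, -0.048, 1.0471]
-39 [-0.0105, -0.0, -0.0509, 1.1519]
-45 [-0.0135, -0.0, -0.0535, 1.2566]
-51 [-0.0168, -0.0, -0.0558, 1.3613]
-57 [-0.0203, -0.0, -0.0577, 1.466]
-63 [-0.024, -0.0, -0.0593, 1.5707]
-69 [-0.0278, -0.0, -0.0605, 1.6755]
-75 [-0.0317, -0.0, -0.0612, 1.7802]
-81 [-0.0357, -0.0, -0.0616, 1.8849]
-87 [-0.0397, -0.0, -0.0615, 1.9896]
-93 [-0.0437, -0.0, -0.061, 2.0943]
-99 [-0.0476, -0.0, -0.0601, 2.199]
```

View pics/s3.png

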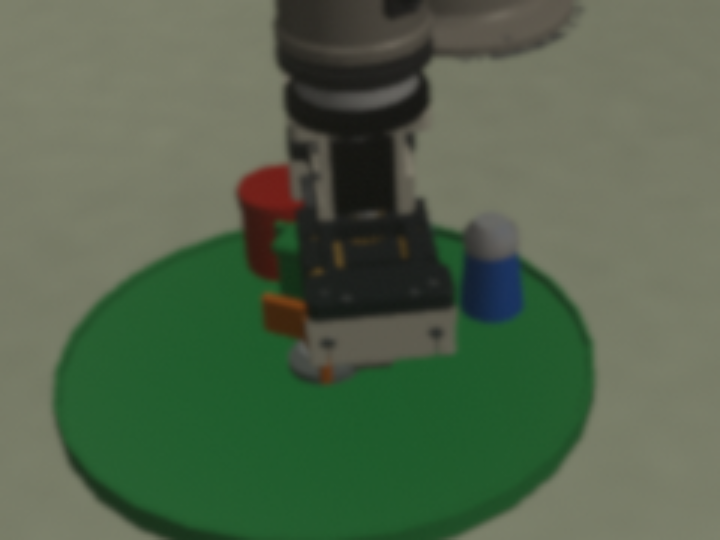

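The finger is down behind the forward wing (orange at (327,372)) with no contact yet. Starting the first stroke.

```bash
python3 -m creep '[{"dx":-0.001,"dy":0,"dz":-0.005,"rx":0,"ry":0,"rz":0,"gripper":0},{"dx":-0.001,"dy":0,"dz":-0.010,"rx":0,"ry":0,"rz":0,"gripper":0},{"dx":0,"dy":0,"dz":-0.014,"rx":0,"ry":0.105,"rz":0,"gripper":0},{"dx":0.001,"dy":0,"dz":-0.018,"rx":0,"ry":0.21,"rz":0,"gripper":0}]'
python3 -m creep '[{"dx":0,"dy":0,"dz":0,"rx":0,"ry":0,"rz":0,"gripper":0}]'
python3 - <<'E'
from h import *
from cell import status,read_camera
p,d=read_camera('scene');cv2.imwrite('pics/s4.png',cv2.resize(p[120:300,140:380],None,fx=3,fy=3)[:,:,::-1])
s=status.observe();c,y=s['tool_pos'],np.degrees(s['tool_rot'][2]);print(y)
for a in range(9,-112,-6): print(a,delta(c,y,*pose(a,.0,z=c[2])))
E
```

```text
time: 2.92
tool_pos: [0.5963, 0.1345, 0.0621]
tool_rot: [-1.57, -0.001, 0.257]
contact_force: [-0.6, 1.3, 0.7]
opening: 0.0003
time: 3.05
tool_pos: [0.5962, 0.1343, 0.062]
tool_rot: [-1.571, -0.001, 0.261]
contact_force: [0.3, -0.2, 0.0]
opening: 0.0006
15.055072536643195
9 [0.0015, -0.0, -0.0035, 0.1057]
3 [0.0023, -0.0, -0.0074, 0.2104]
-3 [0.0026, -0.0, -0.0114, 0.3151]
-9 [0.0025, -0.0, -0.0154, 0.4198]
-15 [0.002, -0.0, -0.0194, 0.5246]
-21 [0.0011, -0.0, -0.0233, 0.6293]
-27 [-0.0002, -0.0, -0.0271, 0.734]
-33 [-0.0019, -0.0, -0.0307, 0.8387]
-39 [-0.004, -0.0, -0.0341, 0.9434]
-45 [-0.0064, -0.0, -0.0373, 1.0482]
-51 [-0.0091, -0.0, -0.0402, 1.1529]
-57 [-0.0122, -0.0, -0.0428, 1.2576]
-63 [-0.0155, -0.0, -0.0451, 1.3623]
-69 [-0.019, -0.0, -0.0471, 1.467]
-75 [-0.0227, -0.0, -0.0486, 1.5718]
-81 [-0.0265, -0.0, -0.0498, 1.6765]
-87 [-0.0304, -0.0, -0.0505, 1.7812]
-93 [-0.0344, -0.0, -0.0509, 1.8859]
-99 [-0.0384, -0.0, -0.0508, 1.9906]
-105 [-0.0424, -0.0, -0.0503, 2.0954]
-111 [-0.0463, -0.0, -0.0494, 2.2001]
```

View pics/s4.png

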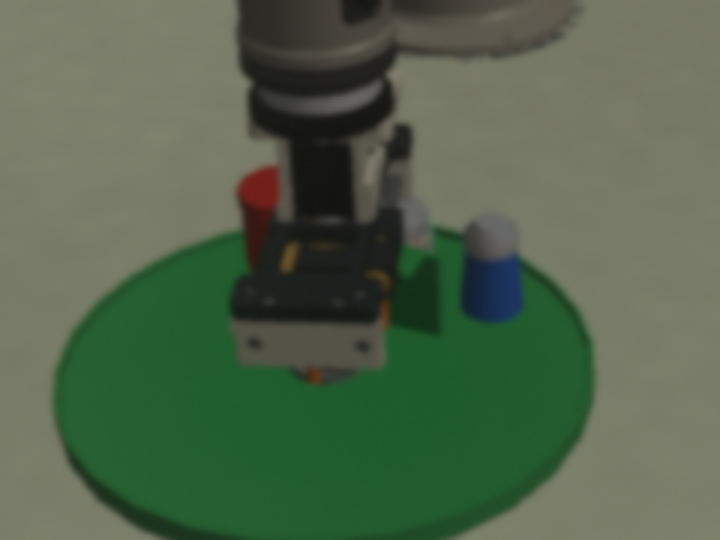

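The wing has turned (its tip is now near (316,376)) and the force is low. The stop is still over 200° away, so I'm finishing the stroke.

```bash
python3 -m creep '[{"dx":0.0015,"dy":0,"dz":-0.0035,"rx":0,"ry":0.105,"rz":0,"gripper":0},{"dx":0.0023,"dy":0,"dz":-0.0074,"rx":0,"ry":0.21,"rz":0,"gripper":0},{"dx":0.0026,"dy":0,"dz":-0.0114,"rx":0,"ry":0.315,"rz":0,"gripper":0},{"dx":0.0025,"dy":0,"dz":-0.0154,"rx":0,"ry":0.42,"rz":0,"gripper":0},{"dx":0.002,"dy":0,"dz":-0.0194,"rx":0,"ry":0.525,"rz":0,"gripper":0},{"dx":0.0011,"dy":0,"dz":-0.0233,"rx":0,"ry":0.63,"rz":0,"gripper":0},{"dx":0,"dy":0,"dz":-0.0271,"rx":0,"ry":0.734,"rz":0,"gripper":0},{"dx":-0.002,"dy":0,"dz":-0.0307,"rx":0,"ry":0.839,"rz":0,"gripper":0},{"dx":-0.004,"dy":0,"dz":-0.0341,"rx":0,"ry":0.943,"rz":0,"gripper":0},{"dx":-0.0064,"dy":0,"dz":-0.0373,"rx":0,"ry":1.048,"rz":0,"gripper":0}]'
python3 - <<'E'
from h import *
from cell import status,read_camera
p,d=read_camera('scene');cv2.imwrite('pics/s5.png',cv2.resize(p[120:300,140:380],None,fx=3,fy=3)[:,:,::-1])
s=status.observe();c,y=s['tool_pos'],np.degrees(s['tool_rot'][2]);print(y,s['contact_force'],s['qpos'])
for a in range(-51,-112,-6): print(a,delta(c,y,*pose(a,.0,z=c[2])))
E
```

```text
time: 4.35
tool_pos: [0.5996, 0.0971, 0.0618]
tool_rot: [-1.57, -0.0, -0.788]
contact_force: [1.3, 2.4, -1.0]
opening: 0.0006
-45.41512983189871 [ 1.15072389  0.87644608 -0.38128919] [3.36952213e-02 6.76508129e-01 1.50133017e+00 1.58300034e-04
 9.63092591e-01 8.26248322e-01]
-51 [0.0013, -0.0, -0.0037, 0.0975]
-57 [0.0021, -0.0, -0.0076, 0.2022]
-63 [0.0024, -0.0, -0.0116, 0.3069]
-69 [0.0024, -0.0, -0.0156, 0.4116]
-75 [0.0019, -0.0, -0.0196, 0.5164]
-81 [0.001, -0.0, -0.0235, 0.6211]
-87 [-0.0002, -0.0, -0.0273, 0.7258]
-93 [-0.0019, -0.0, -0.0309, 0.8305]
-99 [-0.004, -0.0, -0.0343, 0.9352]
-105 [-0.0064, -0.0, -0.0376, 1.04]
-111 [-0.0091, -0.0, -0.0405, 1.1447]
```

View pics/s5.png

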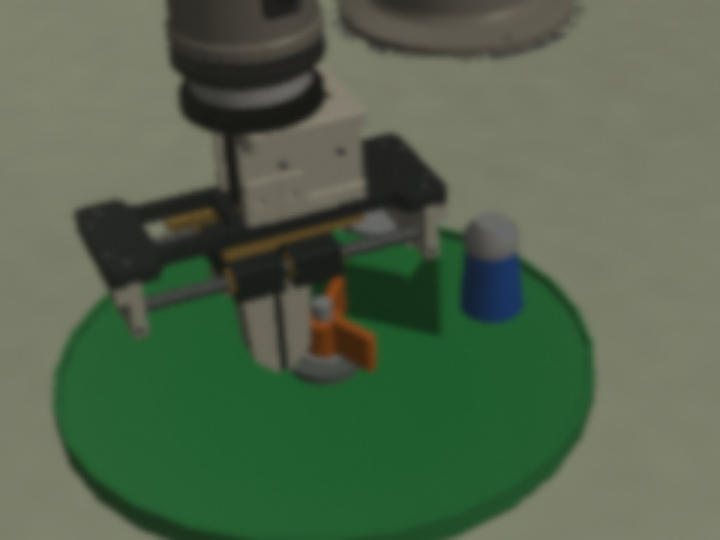

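```bash
python3 -m creep '[{"dx":0.0013,"dy":0,"dz":-0.0037,"rx":0,"ry":0.098,"rz":0,"gripper":0},{"dx":0.0021,"dy":0,"dz":-0.0076,"rx":0,"ry":0.202,"rz":0,"gripper":0},{"dx":0.0024,"dy":0,"dz":-0.0116,"rx":0,"ry":0.307,"rz":0,"gripper":0},{"dx":0.0024,"dy":0,"dz":-0.0156,"rx":0,"ry":0.412,"rz":0,"gripper":0},{"dx":0.0019,"dy":0,"dz":-0.0196,"rx":0,"ry":0.516,"rz":0,"gripper":0},{"dx":0.001,"dy":0,"dz":-0.0235,"rx":0,"ry":0.621,"rz":0,"gripper":0},{"dx":0,"dy":0,"dz":-0.0273,"rx":0,"ry":0.726,"rz":0,"gripper":0},{"dx":-0.0019,"dy":0,"dz":-0.0309,"rx":0,"ry":0.83,"rz":0,"gripper":0},{"dx":-0.004,"dy":0,"dz":-0.0343,"rx":0,"ry":0.935,"rz":0,"gripper":0},{"dx":-0.0064,"dy":0,"dz":-0.0376,"rx":0,"ry":1.04,"rz":0,"gripper":0},{"dx":-0.0064,"dy":0,"dz":-0.0376,"rx":0,"ry":1.04,"rz":0,"gripper":0}]'
python3 - <<'E'
from h import *
from cell import status,read_camera
p,d=read_camera('scene');cv2.imwrite('pics/s6.png',cv2.resize(p[120:300,140:380],None,fx=3,fy=3)[:,:,::-1])
s=status.observe();c,y=s['tool_pos'],np.degrees(s['tool_rot'][2]);print(y,s['contact_force'])
# back off outwards
print(delta(c,y,*pose(-105,.012,z=c[2])),delta(c,y,*pose(-60,.03,r=.06,z=.15)),delta(c,y,*pose(22,.012,z=.15)),delta(c,y,*pose(22,.012,z=.06)))
E
```

```text
time: 5.78
tool_pos: [0.5684, 0.075, 0.062]
tool_rot: [-1.57, 0.0, -1.824]
contact_force: [0.5, -0.2, -0.6]
opening: 0.0003
-104.43886922668123 [1.03205591 0.03298732 0.24196398]
[0.0003, -0.0, 0.0119, 0.0098] [-0.0232, -0.088, 0.0599, -0.7756] [-0.0774, -0.088, 0.0013, -2.2068] [-0.0774, 0.002, 0.0013, -2.2068]
```

View pics/s6.png

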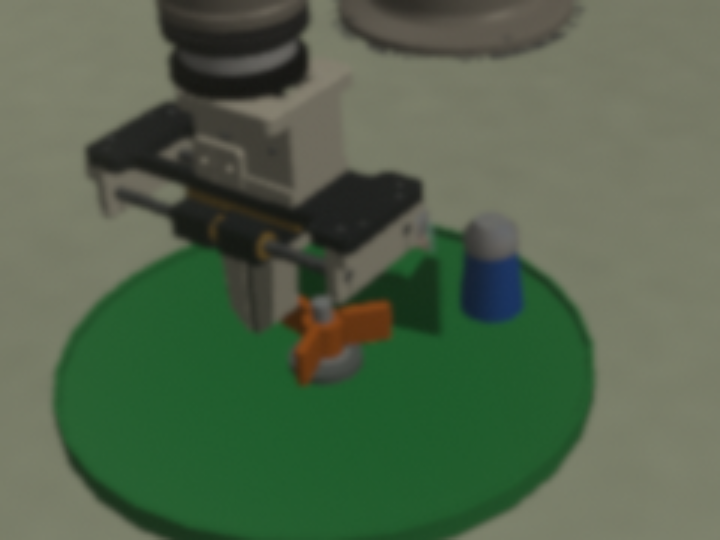

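Wings are now at about -105°, 15° and 135°: the near one is at (305,375) and the right one at (380,320). Backing off, lifting and returning to the next wing.

```bash
python3 - <<'E'
from h import *
from cell import status
s=status.observe();c,y=s['tool_pos'],np.degrees(s['tool_rot'][2])
print(delta(c,y,*pose(18,.012,z=.12)),delta(c,y,*pose(18,.012,z=.062)))
E
python3 -m creep '[{"dx":0,"dy":0,"dz":0.006,"rx":0,"ry":0,"rz":0,"gripper":0},{"dx":0,"dy":0,"dz":0.012,"rx":0,"ry":0,"rz":0,"gripper":0},{"dx":0,"dy":-0.03,"dz":0.012,"rx":0,"ry":0,"rz":0,"gripper":0},{"dx":0,"dy":-0.06,"dz":0.014,"rx":0,"ry":-0.1,"rz":0,"gripper":0}]'
```

```text
[-0.0763, -0.058, 0.0042, -2.137] [-0.0763, -0.0, 0.0042, -2.137]
time: 6.32
tool_pos: [0.5819, 0.0713, 0.122]
tool_rot: [-1.572, -0.0, -1.724]
contact_force: [0.3, -0.3, 0.1]
opening: 0.0008
```

```bash
python3 - <<'E'
from h import *
from cell import status
s=status.observe();c,y=s['tool_pos'],np.degrees(s['tool_rot'][2])
print(delta(c,y,*pose(18,.012,z=.12)))
E
```

```text
[-0.0771, 0.002, -0.0021, -2.0381]
```

```bash
python3 -m creep '[{"dx":-0.007,"dy":0,"dz":0,"rx":0,"ry":-0.18,"rz":0,"gripper":0},{"dx":-0.014,"dy":0,"dz":0,"rx":0,"ry":-0.36,"rz":0,"gripper":0},{"dx":-0.021,"dy":0,"dz":0,"rx":0,"ry":-0.54,"rz":0,"gripper":0},{"dx":-0.028,"dy":0,"dz":0,"rx":0,"ry":-0.72,"rz":0,"gripper":0},{"dx":-0.035,"dy":0,"dz":0,"rx":0,"ry":-0.9,"rz":0,"gripper":0},{"dx":-0.042,"dy":0,"dz":0,"rx":0,"ry":-1.08,"rz":0,"gripper":0},{"dx":-0.049,"dy":0,"dz":0,"rx":0,"ry":-1.26,"rz":0,"gripper":0},{"dx":-0.056,"dy":0,"dz":0,"rx":0,"ry":-1.44,"rz":0,"gripper":0},{"dx":-0.063,"dy":0,"dz":-0.001,"rx":0,"ry":-1.62,"rz":0,"gripper":0},{"dx":-0.07,"dy":0,"dz":-0.002,"rx":0,"ry":-1.8,"rz":0,"gripper":0},{"dx":-0.077,"dy":0,"dz":-0.002,"rx":0,"ry":-1.98,"rz":0,"gripper":0},{"dx":-0.077,"dy":0,"dz":-0.002,"rx":0,"ry":-2.038,"rz":0,"gripper":0},{"dx":-0.077,"dy":0,"dz":-0.002,"rx":0,"ry":-2.038,"rz":0,"gripper":0}]'
python3 - <<'E'
from h import *
from cell import status,read_camera
p,d=read_camera('scene');cv2.imwrite('pics/s7.png',cv2.resize(p[120:300,140:380],None,fx=3,fy=3)[:,:,::-1])
s=status.observe();c,y=s['tool_pos'],np.degrees(s['tool_rot'][2]);print(y,delta(c,y,*pose(18,.012,z=.062)))
E
```

```text
time: 7.95
tool_pos: [0.592, 0.1479, 0.1216]
tool_rot: [-1.571, 0.0, 0.311]
contact_force: [-0.9, -0.9, 0.7]
opening: 0.0008
17.77128676891773 [-0.0004, 0.0596, 0.0003, -0.004]
```

View pics/s7.png

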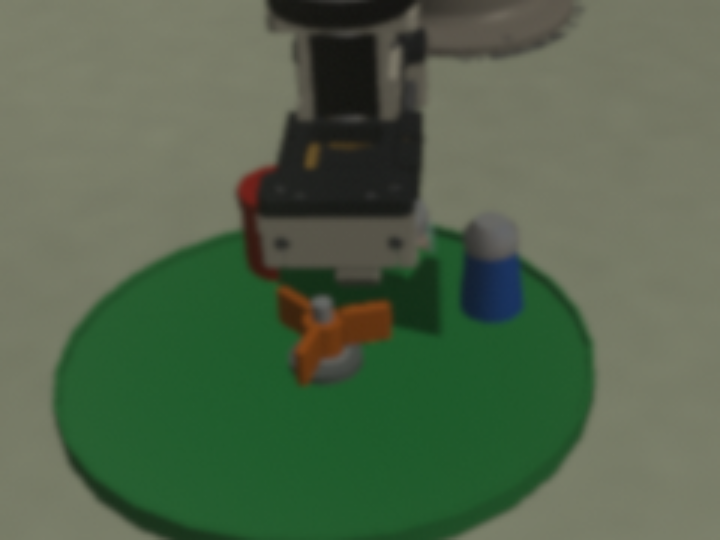

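```bash
python3 - <<'E'
from h import *
for s in((389,302),(279,288),(302,350)):
    u=np.array(s)/3+[140,120]-.4
    for z in(.058,.060,.062,.064):
        v=onplane('scene',u,z)[0,:2]-[.563,.1115]; print(s,z,np.round(np.hypot(*v)*1e3,1),np.round(np.degrees(np.arctan2(v[1],v[0])),1))
E
python3 -m creep '[{"dx":0,"dy":0.03,"dz":0,"rx":0,"ry":0,"rz":0,"gripper":0},{"dx":0,"dy":0.05,"dz":0,"rx":0,"ry":0,"rz":0,"gripper":0},{"dx":0,"dy":0.06,"dz":0,"rx":0,"ry":0,"rz":0,"gripper":0},{"dx":0,"dy":0.06,"dz":0,"rx":0,"ry":0,"rz":0,"gripper":0}]'
python3 - <<'E'
from h import *
from cell import status,read_camera
s=status.observe();c,y=s['tool_pos'],np.degrees(s['tool_rot'][2]);print(y,s['contact_force'])
for a in range(18,-118,-6): print(a,delta(c,y,*pose(a,.0,z=c[2])))
E
```

```text
(389, 302) 0.058 39.7 126.3
(389, 302) 0.06 39.1 122.1
(389, 302) 0.062 38.7 117.8
(389, 302) 0.064 38.6 113.5
(279, 288) 0.058 40.5 -115.5
(279, 288) 0.06 38.1 -112.8
(279, 288) 0.062 35.8 -109.6
(279, 288) 0.064 33.7 -106.1
(302, 350) 0.058 36.7 3.4
(302, 350) 0.06 39.2 5.0
(302, 350) 0.062 41.8 6.4
(302, 350) 0.064 44.4 7.6
time: 8.5
tool_pos: [0.5916, 0.1478, 0.0613]
tool_rot: [-1.571, 0.001, 0.31]
contact_force: [0.9, -0.4, 0.7]
opening: 0.0002
17.79018187077328 [ 0.88297881 -0.37694745  0.72937512]
18 [0.0, -0.0, -0.0118, -0.0037]
12 [0.0012, -0.0, -0.0157, 0.1011]
6 [0.002, -0.0, -0.0196, 0.2058]
0 [0.0023, -0.0, -0.0236, 0.3105]
-6 [0.0023, -0.0, -0.0276, 0.4152]
-12 [0.0018, -0.0, -0.0316, 0.5199]
-18 [0.0009, -0.0, -0.0355, 0.6247]
-24 [-0.0004, -0.0, -0.0393, 0.7294]
-30 [-0.0021, -0.0, -0.0429, 0.8341]
-36 [-0.0042, -0.0, -0.0463, 0.9388]
-42 [-0.0066, -0.0, -0.0495, 1.0435]
-48 [-0.0093, -0.0, -0.0525, 1.1483]
-54 [-0.0123, -0.0, -0.0551, 1.253]
-60 [-0.0156, -0.0, -0.0574, 1.3577]
-66 [-0.0191, -0.0, -0.0594, 1.4624]
-72 [-0.0228, -0.0, -0.0609, 1.5671]
-78 [-0.0266, -0.0, -0.0621, 1.6719]
-84 [-0.0306, -0.0, -0.0629, 1.7766]
-90 [-0.0345, -0.0, -0.0632, 1.8813]
-96 [-0.0385, -0.0, -0.0632, 1.986]
-102 [-0.0425, -0.0, -0.0627, 2.0907]
-108 [-0.0464, -0.0, -0.0618, 2.1955]
-114 [-0.0502, -0.0, -0.0605, 2.3002]
```

The wing height suggests about 2.3 rad is left, so the stop should come near -123° on this stroke. I'm pushing to -72° first.

```bash
python3 -m creep '[{"dx":0,"dy":0,"dz":-0.006,"rx":0,"ry":0,"rz":0,"gripper":0},{"dx":0,"dy":0,"dz":-0.0118,"rx":0,"ry":0,"rz":0,"gripper":0},{"dx":0.0012,"dy":0,"dz":-0.0157,"rx":0,"ry":0.101,"rz":0,"gripper":0},{"dx":0.002,"dy":0,"dz":-0.0196,"rx":0,"ry":0.206,"rz":0,"gripper":0},{"dx":0.0023,"dy":0,"dz":-0.0236,"rx":0,"ry":0.31,"rz":0,"gripper":0},{"dx":0.0023,"dy":0,"dz":-0.0276,"rx":0,"ry":0.415,"rz":0,"gripper":0},{"dx":0.0018,"dy":0,"dz":-0.0316,"rx":0,"ry":0.52,"rz":0,"gripper":0},{"dx":0.0009,"dy":0,"dz":-0.0355,"rx":0,"ry":0.625,"rz":0,"gripper":0},{"dx":-0.0004,"dy":0,"dz":-0.0393,"rx":0,"ry":0.73,"rz":0,"gripper":0},{"dx":-0.0021,"dy":0,"dz":-0.0429,"rx":0,"ry":0.834,"rz":0,"gripper":0},{"dx":-0.0042,"dy":0,"dz":-0.0463,"rx":0,"ry":0.939,"rz":0,"gripper":0},{"dx":-0.0066,"dy":0,"dz":-0.0495,"rx":0,"ry":1.044,"rz":0,"gripper":0},{"dx":-0.0093,"dy":0,"dz":-0.0525,"rx":0,"ry":1.148,"rz":0,"gripper":0},{"dx":-0.0123,"dy":0,"dz":-0.0551,"rx":0,"ry":1.253,"rz":0,"gripper":0},{"dx":-0.0156,"dy":0,"dz":-0.0574,"rx":0,"ry":1.358,"rz":0,"gripper":0},{"dx":-0.0191,"dy":0,"dz":-0.0594,"rx":0,"ry":1.462,"rz":0,"gripper":0},{"dx":-0.0228,"dy":0,"dz":-0.0609,"rx":0,"ry":1.567,"rz":0,"gripper":0},{"dx":-0.0228,"dy":0,"dz":-0.0609,"rx":0,"ry":1.567,"rz":0,"gripper":0}]'
python3 - <<'E'
from h import *
from cell import status,read_camera
p,d=read_camera('scene');cv2.imwrite('pics/s8.png',cv2.resize(p[120:300,140:380],None,fx=3,fy=3)[:,:,::-1])
s=status.observe();c,y=s['tool_pos'],np.degrees(s['tool_rot'][2]);print(y,s['contact_force'])
for a in range(-75,-131,-3): print(a,delta(c,y,*pose(a,.0,z=c[2])))
E
```

```text
time: 10.75
tool_pos: [0.5892, 0.0825, 0.0624]
tool_rot: [-1.569, -0.0, -1.256]
contact_force: [1.0, -0.1, 0.3]
opening: 0.0003
-71.86959531186608 [ 0.23884997 -0.16795498  0.12674301]
-75 [0.0002, -0.0, -0.0025, 0.0546]
-78 [0.0007, -0.0, -0.0044, 0.107]
-81 [0.0012, -0.0, -0.0064, 0.1594]
-84 [0.0015, -0.0, -0.0084, 0.2117]
-87 [0.0017, -0.0, -0.0104, 0.2641]
-90 [0.0018, -0.0, -0.0124, 0.3164]
-93 [0.0018, -0.0, -0.0144, 0.3688]
-96 [0.0017, -0.0, -0.0164, 0.4212]
-99 [0.0015, -0.0, -0.0184, 0.4735]
-102 [0.0012, -0.0, -0.0204, 0.5259]
-105 [0.0008, -0.0, -0.0223, 0.5782]
-108 [0.0003, -0.0, -0.0243, 0.6306]
-111 [-0.0003, -0.0, -0.0262, 0.683]
-114 [-0.001, -0.0, -0.028, 0.7353]
-117 [-0.0018, -0.0, -0.0299, 0.7877]
-120 [-0.0027, -0.0, -0.0317, 0.84]
-123 [-0.0037, -0.0, -0.0334, 0.8924]
-126 [-0.0048, -0.0, -0.0351, 0.9448]
-129 [-0.006, -0.0, -0.0367, 0.9971]
```

View pics/s8.png

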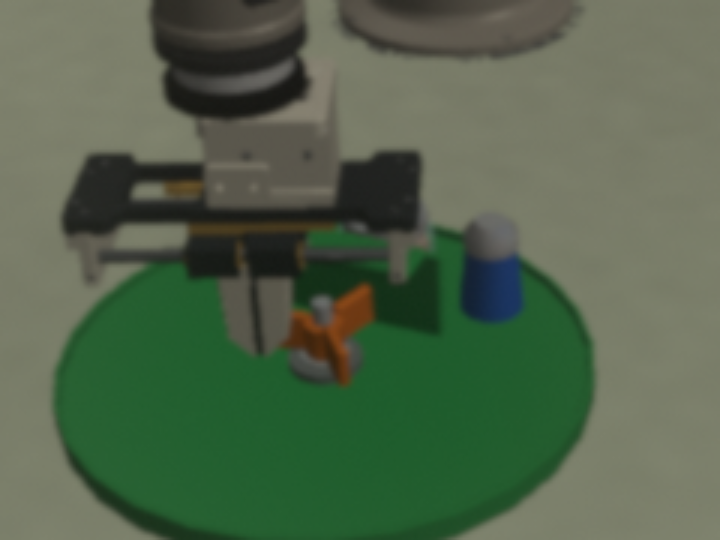

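Wing and finger are as planned, with low force. I'll go on to -105°, then finish on the next wing on the open +x side.

```bash
python3 -m creep '[{"dx":0.0007,"dy":0,"dz":-0.0044,"rx":0,"ry":0.107,"rz":0,"gripper":0},{"dx":0.0015,"dy":0,"dz":-0.0084,"rx":0,"ry":0.212,"rz":0,"gripper":0},{"dx":0.0018,"dy":0,"dz":-0.0124,"rx":0,"ry":0.316,"rz":0,"gripper":0},{"dx":0.0017,"dy":0,"dz":-0.0164,"rx":0,"ry":0.421,"rz":0,"gripper":0},{"dx":0.0015,"dy":0,"dz":-0.0184,"rx":0,"ry":0.474,"rz":0,"gripper":0},{"dx":0.0012,"dy":0,"dz":-0.0204,"rx":0,"ry":0.526,"rz":0,"gripper":0},{"dx":0.0008,"dy":0,"dz":-0.0223,"rx":0,"ry":0.578,"rz":0,"gripper":0},{"dx":0.0008,"dy":0,"dz":-0.0223,"rx":0,"ry":0.578,"rz":0,"gripper":0}]'
python3 - <<'E'
from h import *
from cell import status,read_camera
p,d=read_camera('scene');cv2.imwrite('pics/s9.png',cv2.resize(p[120:300,140:380],None,fx=3,fy=3)[:,:,::-1])
E
python3 -m creep '[{"dx":0,"dy":0,"dz":0.006,"rx":0,"ry":0,"rz":0,"gripper":0},{"dx":0,"dy":0,"dz":0.012,"rx":0,"ry":0,"rz":0,"gripper":0},{"dx":0,"dy":-0.03,"dz":0.012,"rx":0,"ry":0,"rz":0,"gripper":0},{"dx":0,"dy":-0.06,"dz":0.014,"rx":0,"ry":-0.1,"rz":0,"gripper":0},{"dx":0,"dy":-0.06,"dz":0.014,"rx":0,"ry":-0.1,"rz":0,"gripper":0}]'
python3 - <<'E'
from h import *
from cell import status,read_camera
s=status.observe();c,y=s['tool_pos'],np.degrees(s['tool_rot'][2])
print(y,delta(c,y,*pose(18,.014,z=.12)))
E
```

```text
time: 11.8
tool_pos: [0.5681, 0.0752, 0.062]
tool_rot: [-1.57, 0.0, -1.832]
contact_force: [1.0, -0.4, -0.9]
opening: 0.0001
time: 12.48
tool_pos: [0.5831, 0.0715, 0.124]
tool_rot: [-1.566, 0.001, -1.733]
contact_force: [0.4, 0.6, -0.4]
opening: 0.0009
-99.31964139274986 [-0.0786, 0.004, -0.005, -2.0476]
```

View pics/s9.png

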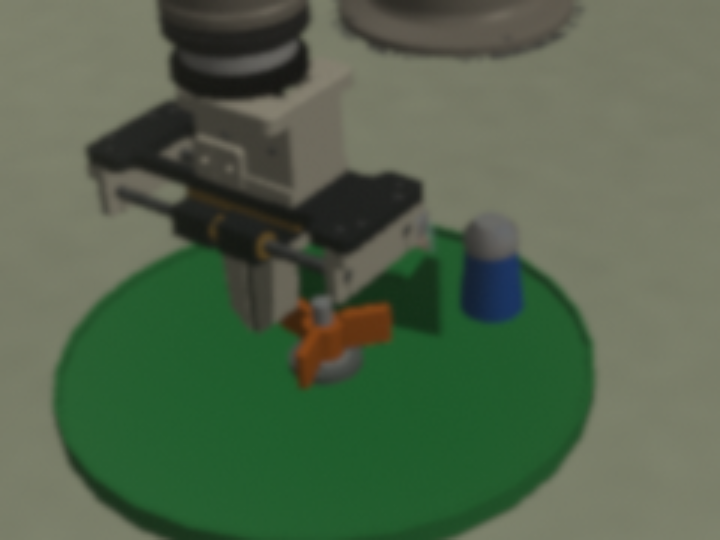

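```bash
python3 -m creep '[{"dx":-0.007,"dy":0,"dz":0,"rx":0,"ry":-0.18,"rz":0,"gripper":0},{"dx":-0.014,"dy":0,"dz":0,"rx":0,"ry":-0.36,"rz":0,"gripper":0},{"dx":-0.021,"dy":0,"dz":0,"rx":0,"ry":-0.54,"rz":0,"gripper":0},{"dx":-0.028,"dy":0,"dz":0,"rx":0,"ry":-0.72,"rz":0,"gripper":0},{"dx":-0.035,"dy":0,"dz":0,"rx":0,"ry":-0.9,"rz":0,"gripper":0},{"dx":-0.042,"dy":0,"dz":0,"rx":0,"ry":-1.08,"rz":0,"gripper":0},{"dx":-0.049,"dy":0,"dz":-0.001,"rx":0,"ry":-1.26,"rz":0,"gripper":0},{"dx":-0.056,"dy":0,"dz":-0.002,"rx":0,"ry":-1.44,"rz":0,"gripper":0},{"dx":-0.063,"dy":0,"dz":-0.003,"rx":0,"ry":-1.62,"rz":0,"gripper":0},{"dx":-0.07,"dy":0,"dz":-0.004,"rx":0,"ry":-1.8,"rz":0,"gripper":0},{"dx":-0.078,"dy":0,"dz":-0.005,"rx":0,"ry":-1.98,"rz":0,"gripper":0},{"dx":-0.078,"dy":0.004,"dz":-0.005,"rx":0,"ry":-2.048,"rz":0,"gripper":0},{"dx":-0.078,"dy":0.004,"dz":-0.005,"rx":0,"ry":-2.048,"rz":0,"gripper":0}]'
python3 - <<'E'
from h import *
from cell import status,read_camera
p,d=read_camera('scene');cv2.imwrite('pics/s10.png',cv2.resize(p[170:260,190:310],None,fx=6,fy=6,interpolation=2)[:,:,::-1])
s=status.observe();c,y=s['tool_pos'],np.degrees(s['tool_rot'][2]);print(y,delta(c,y,*pose(18,.014,z=.062)))
E
```

```text
time: 14.1
tool_pos: [0.5883, 0.1493, 0.1163]
tool_rot: [-1.57, 0.002, 0.313]
contact_force: [-0.2, -1.0, -0.0]
opening: 0.0004
17.86764067700284 [0.0024, 0.0547, -0.0002, -0.0023]
```

View pics/s10.png

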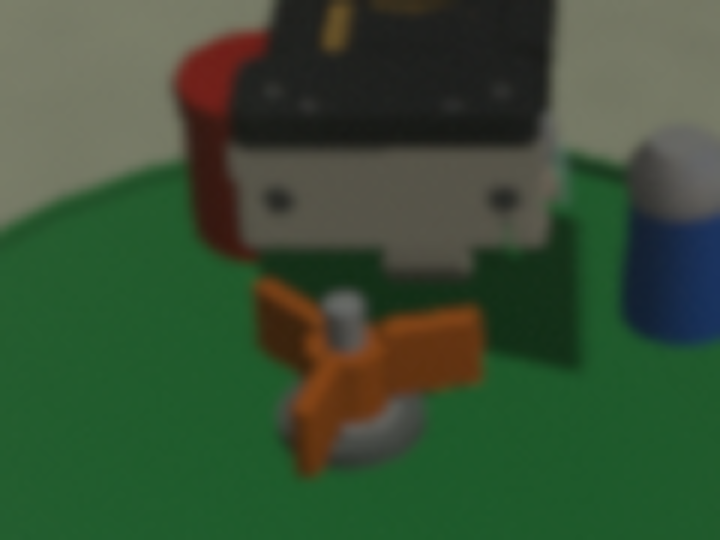

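Wings are near (300,470), (480,345) and (265,315) in this crop; the nut now sits lower on its spindle. Descending, then pushing gently.

```bash
python3 -m creep '[{"dx":0.002,"dy":0.03,"dz":0,"rx":0,"ry":0,"rz":0,"gripper":0},{"dx":0.002,"dy":0.048,"dz":0,"rx":0,"ry":0,"rz":0,"gripper":0},{"dx":0.0024,"dy":0.0547,"dz":0,"rx":0,"ry":0,"rz":0,"gripper":0},{"dx":0.0024,"dy":0.0547,"dz":0,"rx":0,"ry":0,"rz":0,"gripper":0}]'
python3 - <<'E'
from h import *
from cell import status,read_camera
s=status.observe();c,y=s['tool_pos'],np.degrees(s['tool_rot'][2]);print(y,s['contact_force'])
for a in np.arange(18,-30,-3.): print(a,delta(c,y,*pose(a,.0,z=c[2])))
E
```

```text
time: 14.65
tool_pos: [0.5912, 0.1501, 0.0628]
tool_rot: [-1.571, 0.001, 0.314]
contact_force: [0.2, 0.4, 0.8]
opening: 0.0005
17.967315642225334 [0.20575916 0.36651607 0.76973603]
18.0 [-0.0004, -0.0, -0.0142, -0.0006]
15.0 [0.0002, -0.0, -0.0161, 0.0518]
12.0 [0.0008, -0.0, -0.018, 0.1041]
9.0 [0.0012, -0.0, -0.0199, 0.1565]
6.0 [0.0015, -0.0, -0.0219, 0.2089]
3.0 [0.0017, -0.0, -0.0239, 0.2612]
0.0 [0.0019, -0.0, -0.0259, 0.3136]
-3.0 [0.0019, -0.0, -0.0279, 0.3659]
-6.0 [0.0018, -0.0, -0.0299, 0.4183]
-9.0 [0.0016, -0.0, -0.0319, 0.4707]
-12.0 [0.0013, -0.0, -0.0339, 0.523]
-15.0 [0.0009, -0.0, -0.0359, 0.5754]
-18.0 [0.0004, -0.0, -0.0378, 0.6277]
-21.0 [-0.0002, -0.0, -0.0397, 0.6801]
-24.0 [-0.0009, -0.0, -0.0416, 0.7325]
-27.0 [-0.0017, -0.0, -0.0434, 0.7848]
```

```bash
python3 -m creep '[{"dx":0,"dy":0,"dz":-0.007,"rx":0,"ry":0,"rz":0,"gripper":0},{"dx":0,"dy":0,"dz":-0.0142,"rx":0,"ry":0,"rz":0,"gripper":0},{"dx":0.0002,"dy":0,"dz":-0.0161,"rx":0,"ry":0.052,"rz":0,"gripper":0},{"dx":0.0008,"dy":0,"dz":-0.018,"rx":0,"ry":0.104,"rz":0,"gripper":0},{"dx":0.0012,"dy":0,"dz":-0.0199,"rx":0,"ry":0.157,"rz":0,"gripper":0},{"dx":0.0015,"dy":0,"dz":-0.0219,"rx":0,"ry":0.209,"rz":0,"gripper":0},{"dx":0.0015,"dy":0,"dz":-0.0219,"rx":0,"ry":0.209,"rz":0,"gripper":0}]'
python3 -m creep '[{"dx":0.0001,"dy":0,"dz":-0.001,"rx":0,"ry":0.026,"rz":0,"gripper":0},{"dx":0.0001,"dy":0,"dz":-0.002,"rx":0,"ry":0.052,"rz":0,"gripper":0},{"dx":0.0001,"dy":0,"dz":-0.002,"rx":0,"ry":0.052,"rz":0,"gripper":0}]'
python3 - <<'E'
from h import *
from cell import status,read_camera
p,d=read_camera('scene');cv2.imwrite('pics/s11.png',cv2.resize(p[170:260,190:310],None,fx=6,fy=6,interpolation=2)[:,:,::-1])
s=status.observe();c,y=s['tool_pos'],np.degrees(s['tool_rot'][2]);print(y,s['contact_force'],delta(c,y,*pose(3,.0,z=c[2])))
E
```

```text
time: 15.52
tool_pos: [0.5998, 0.1293, 0.0635]
tool_rot: [-1.571, -0.001, 0.105]
contact_force: [-0.6, 0.1, 0.4]
opening: 0.0005
time: 15.9
tool_pos: [0.5999, 0.1278, 0.0632]
tool_rot: [-1.571, -0.0, 0.053]
contact_force: [1.4, 0.6, 0.1]
opening: 0.0003
3.048130654348948 [0.38671954 0.93621501 0.71530018] [0.0005, -0.0, 0.0, 0.0008]
```

View pics/s11.png

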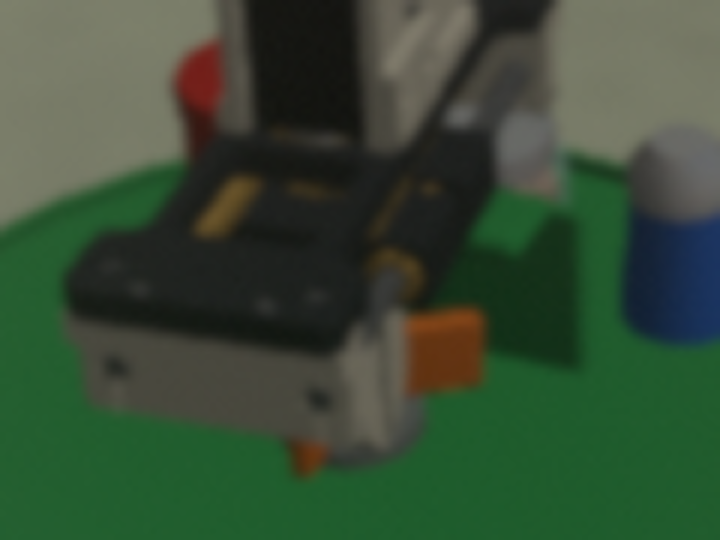

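The right wing at (480,350) has barely moved, so contact is only starting. I'll creep on in 1 mm steps, reading the force.

```bash
S='from cell import status;import numpy as np
s=status.observe();print(np.round(s["contact_force"],1),np.round(s["joint_efforts"],1),np.round(s["tool_pos"],4))'
for i in 1; do python3 -m creep '[{"dx":0,"dy":0,"dz":-0.001,"rx":0,"ry":0.026,"rz":0,"gripper":0},{"dx":0,"dy":0,"dz":-0.001,"rx":0,"ry":0.026,"rz":0,"gripper":0}]'; python3 -c "$S"; done
python3 -m creep '[{"dx":0,"dy":0,"dz":-0.001,"rx":0,"ry":0.026,"rz":0,"gripper":0},{"dx":0,"dy":0,"dz":-0.001,"rx":0,"ry":0.026,"rz":0,"gripper":0}]'; python3 -c "$S"
python3 -m creep '[{"dx":0,"dy":0,"dz":-0.001,"rx":0,"ry":0.026,"rz":0,"gripper":0},{"dx":0,"dy":0,"dz":-0.001,"rx":0,"ry":0.026,"rz":0,"gripper":0}]'; python3 -c "$S"
```

```text
time: 16.2
tool_pos: [0.5999, 0.1268, 0.063]
tool_rot: [-1.571, -0.0, 0.027]
contact_force: [0.7, 1.8, 0.1]
opening: 0.0003
[0.7 1.8 0.1] [ -0.7 -55.1 -19.6  -0.2   0.3   0.1] [0.5999 0.1268 0.063 ]
time: 16.45
tool_pos: [0.5999, 0.1257, 0.063]
tool_rot: [-1.571, -0.0, 0.0]
contact_force: [1.1, 1.3, -1.6]
opening: 0.0004
[ 1.1  1.3 -1.6] [ -0.7 -55.2 -19.6  -0.2   0.4   0.1] [0.5999 0.1257 0.063 ]
time: 16.7
tool_pos: [0.6, 0.1249, 0.0631]
tool_rot: [-1.57, -0.0, -0.026]
contact_force: [1.4, 1.9, -0.7]
opening: 0.0007
[ 1.4  1.9 -0.7] [ -1.3 -55.2 -19.3  -0.5   0.5   0.1] [0.6    0.1249 0.0631]
```

```bash
S='from cell import status;import numpy as np
s=status.observe();print(np.round(s["contact_force"],1),np.round(s["joint_efforts"],1),np.round(s["tool_pos"],4))'
python3 -m creep '[{"dx":0,"dy":0,"dz":-0.001,"rx":0,"ry":0.026,"rz":0,"gripper":0},{"dx":0,"dy":0,"dz":-0.001,"rx":0,"ry":0.026,"rz":0,"gripper":0}]' >/dev/null; python3 -c "$S"
python3 -m creep '[{"dx":0,"dy":0,"dz":-0.001,"rx":0,"ry":0.026,"rz":0,"gripper":0},{"dx":0,"dy":0,"dz":-0.001,"rx":0,"ry":0.026,"rz":0,"gripper":0}]'>/dev/null; python3 -c "$S
from h import *
from cell import read_camera
p,d=read_camera('scene');cv2.imwrite('pics/s12.png',cv2.resize(p[170:260,190:310],None,fx=6,fy=6,interpolation=2)[:,:,::-1])"
```

```text
[ 1.8  5.2 -0.7] [ -2.8 -55.3 -18.8  -1.2   0.9   0.1] [0.6002 0.1244 0.0631]
[ 3.4  7.8 -0.1] [ -4.3 -55.3 -18.3  -1.8   1.2   0.2] [0.6004 0.1241 0.0632]
```

View pics/s12.png

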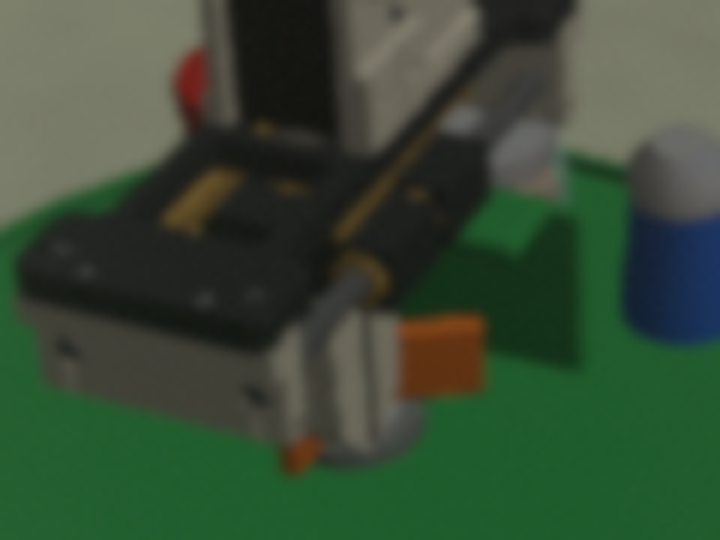

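The nut has come up firm: about 8 N, and only 0.3 mm of travel per 1 mm commanded. The wing angle is close to the predicted home. Backing off and lifting clear to verify from above.

```bash
python3 -m creep '[{"dx":0,"dy":0,"dz":0.006,"rx":0,"ry":0,"rz":0,"gripper":0},{"dx":0,"dy":0,"dz":0.014,"rx":0,"ry":0,"rz":0,"gripper":0},{"dx":0,"dy":-0.04,"dz":0.014,"rx":0,"ry":0,"rz":0,"gripper":0},{"dx":0,"dy":-0.09,"dz":0.014,"rx":0,"ry":0,"rz":0,"gripper":0},{"dx":0,"dy":-0.15,"dz":0.03,"rx":0,"ry":0,"rz":0,"gripper":0},{"dx":0,"dy":-0.18,"dz":0.09,"rx":0,"ry":0,"rz":0,"gripper":0},{"dx":0,"dy":-0.18,"dz":0.15,"rx":0,"ry":0,"rz":0,"gripper":0},{"dx":0,"dy":-0.18,"dz":0.21,"rx":0,"ry":0,"rz":0,"gripper":0},{"dx":0,"dy":-0.18,"dz":0.25,"rx":0,"ry":0,"rz":0,"gripper":0},{"dx":0,"dy":-0.18,"dz":0.25,"rx":0,"ry":0,"rz":0,"gripper":0},{"dx":0,"dy":-0.18,"dz":0.25,"rx":0,"ry":0,"rz":0,"gripper":0}]'
python3 - <<'E'
from h import *
from cell import read_camera
sc,d2=read_camera('scene');p,d=read_camera('top');cv2.imwrite('pics/t3.png',cv2.resize(p[130:280,220:400],None,fx=4,fy=4,interpolation=2)[:,:,::-1]);cv2.imwrite('pics/s13.png',cv2.resize(sc[120:300,140:380],None,fx=3,fy=3)[:,:,::-1])
print(wings(p,C0,.057))
for n,q,dd in(('top',p,d),('scene',sc,d2)):
    o=mask(q,'orange');ys,xs=np.nonzero(o);P=bydepth(n,np.c_[xs,ys],dd[ys,xs]);P=P[np.linalg.norm(P[:,:2]-C0,axis=1)<.05];print(n,len(P),np.percentile(P[:,2],[2,50,90,98]))
E
```

```text
time: 18.62
tool_pos: [0.6188, 0.3715, 0.2425]
tool_rot: [-1.572, 0.001, -0.077]
contact_force: [0.5, 0.4, 0.2]
opening: 0.0006
[(np.float64(-3.2), 28, -1.8, 0.0377), (np.float64(116.8), 32, 117.0, 0.038), (np.float64(-123.2), 34, 235.9, 0.0379)]
top 208 [0.04288467 0.05532507 0.05928428 0.06104607]
scene 236 [0.03723086 0.05528516 0.05969898 0.06050792]
```

View pics/t3.png

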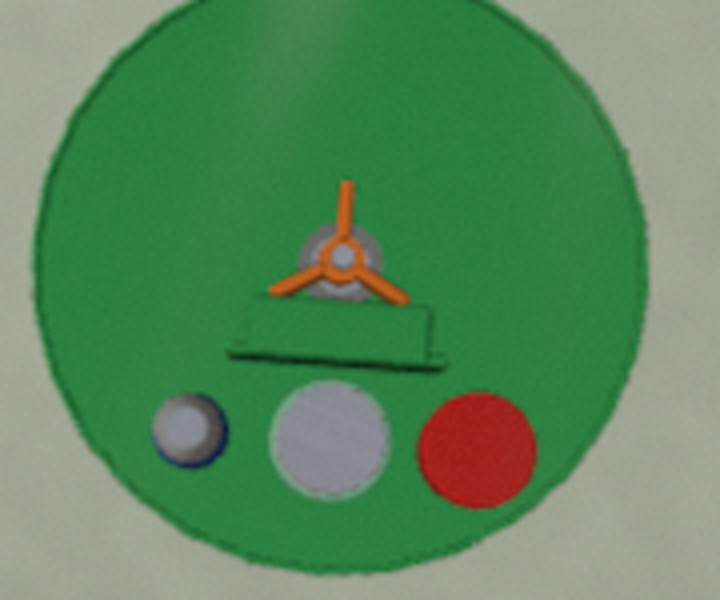

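View pics/s13.png

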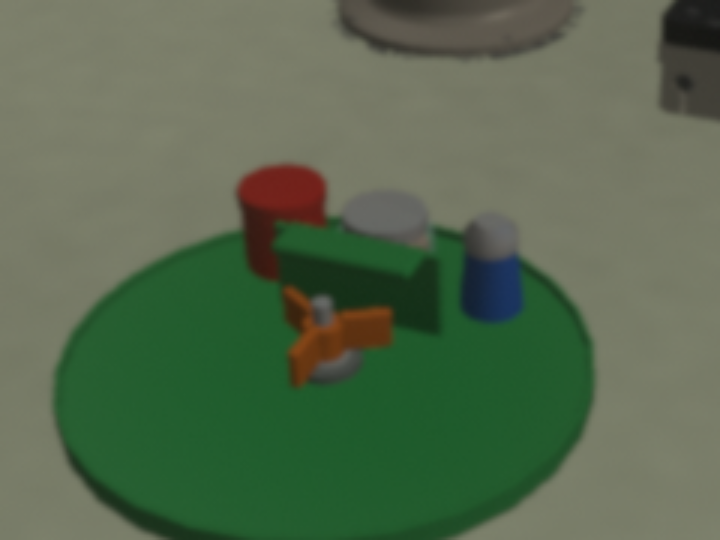

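From above, the wings are at -3.2°, 116.8° and -123.2°, which matches home for the turntable's yaw of about -3.2°. The nut has dropped about 4.5 mm, as expected from a start near 4.7 rad. Tub, shaker and jar are where they were. Handing in.

```bash
python3 -c "
from cell import robot; print(robot.hand_in())"
```

```text
the job is handed in; nothing more can be done
None
```

The nut looks fully home. I pushed the wings clockwise with the closed fingertips in two long strokes and one short, gentle one. I stopped when it came up firm, at about 8 N with the finger barely advancing. The job was handed in at about 19 s of the 72 s allowed; handing in reports no verdict.

- **Wing angle:** seen from above, the wings stood at -3.2°, 117° and -123°, which matches home for the turntable's measured yaw of about -3.2°.
- **Height:** the nut dropped about 4.5 mm in both views. That fits a start of about 4.7 rad turned down to 0.
- **Loose items:** the tub, shaker and jar looked unmoved and upright in the final pictures. I did not re-check the ladle; the arm only passed high above it.
- **Failures and disagreements:** the very first move was refused because its rows lacked some keys, and nothing moved. The two cameras disagreed by a few millimetres on positions (2 to 3 mm at the spindle, more for the tray centre), and the two estimates of the last wing's angle differed by several degrees, so the firm stop and the top view decided it.

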